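# Move the charged battery from the charger to the counter lamp

## Robot

A 6-joint arm with a two-finger parallel gripper is mounted at the origin on the work surface. World frame = base frame: x ahead of the robot, y to its left, z up, the work surface at z = 0. Lengths are in m, angles in degrees, forces in N, time in s.
With the tool pointing down it reaches from about 0.375 to 0.925 m from the base axis. Payload 5.7 kg.
Tool frame: the origin (TCP) lies on the centre line of the jaws, within the pads' length; the fingertips stand 19 mm ahead of it and the grasp point (between the pads) is the TCP (r.nose_length is the distance from the TCP to the fingertips, in m); z points along the fingers, y is the line along which they close (so a half turn about z gives the same grasp; the last joint's range is limited). The gripper opens to 85 mm and grips with 20 to 120 N. Pads are 22 mm wide; open, the fingers measure 114 mm over their backs; the gripper's body (76 mm by 85 mm) begins 54 mm behind the grasp point. The pads swing forward as they close: fully open they stand 13 mm farther back than shut.
Start: joints at [-80.506, 20.558, 86.54, -0, 72.909, -6.595], TCP at [0.166, -0.576, 0.23] pointing down, gripper open.
Joint ranges: [-170.27, 170.27], [-57.76, 135], [12.27, 136.19], [-55.21, 235.2], [11.17, 155.16], [-170.74, 170.74]. Speed limits (degrees/s): [136.94, 136.94, 180, 180, 180, 180].

## Interface

Orientations are given as [roll, pitch, yaw] about the fixed x, y, z axes, in that order (R = Rz(yaw) Ry(pitch) Rx(roll)).
In Python, from bench import r, cams, job_done gives the robot as it stands. The module is installed in compiled form; this text tells all that it offers.
- The arm moves only by the shell command python3 -m inch 'ROWS' [FORCE]. ROWS is a JSON object of lists of equal length, an entry for each row: "jaw": the opening, from 0 (shut) to 1 (fully open); "delta_pos": the shift along the world's x, y, z in cm, a list of three; "turn": the turn about the world's z in rad. In form: {"jaw": [jaw, ...], "delta_pos": [[dx, dy, dz], ...], "turn": [turn, ...]}. A call has exactly 8 rows; each row is the pose to reach, as a shift and turn from the pose commanded when the call began; what a row does not reach only later rows make up. A row lasts 1/12 s, in which the tool goes at most 41.7 mm and 7.16 degrees, less where a joint would pass 70% of its speed; a pose out of reach is approached as far as the arm can. A call with a gripper value outside its range is refused whole. The fingers move at their own pace and stop on an object; FORCE is the grip in N (left out, the last holds). Time passes only in rows, so rows that repeat a pose let the fingers close, or fill a call up. It gives the time, the measured TCP pose, the force, the opening and the grip force at its end, in the units of the state.
- r.observe(): the state, without advancing time (a new reading comes with each control period).
- cams.grab_frame(name): name is "side" or "top"; returns a dict with "frame" (400x640x3 uint8, red, green, blue), "mtx" (3x3 intrinsics, pixels), "camera_from_world" (4x4, takes a point from world to camera coordinates). Camera axes: x right, y up, looking along -z (the intrinsics and any distortion apply to the point x, -y, -z); pixel columns grow to the right and rows downward; lengths in m; the calibration is good to about 2 mm. A picture is of the moment at which its call begins. There is no depth.
- job_done(): hands the job in; it is judged then, once.
The state is a dict: "time_s": time; "q": joint angles; "dq": joint speeds; "joint_torque": joint torques, N m; "tool_pos": TCP position; "eef_rot": TCP orientation; "force": force on the tool from outside, world axes, zero at the start; "wrist_torque": the same for the moment, N m; "width": opening from 0.0 (shut) to 1.0 (fully open); "grasp_force": force on a finger pad.
Only numpy, scipy, OpenCV 4.12 (cv2) and the standard library are available. Lean on these libraries where they do the work, as an engineer would, in place of code of your own. Each camera call takes 0.05 s, during which the arm holds its last target. There are 200 camera calls.

## Task

The counter lamp on the bar needs its battery: press the red catch button of the charging dock so the blue battery springs loose, draw it off its rail, and slide it onto the lamp's rail until the lamp's spring catch clicks and holds it. Work gently, without ramming or wrenching anything, and leave the glasses and the other bar things where they are. Finish with the battery clicked home on the lamp and let go.

Things in the scene. Friction and masses are not known exactly. Their poses are not given: they have to be found in the camera images.
- battery: Blue battery, 70 (x) x 46 x 47 (z) mm, 0.25 kg (+-25%). Origin: centre of underside; +x leading end, z up. Foot: flange 46 wide, 7 thick, 70 long. Body above it 34 wide, x -35 to 31: grip it across y from above, 19 to 47 mm above the underside. Recess for the catch nib under the foot: x -6 to 10, 20 wide. Starts latched in the charger, its +x along the charger's +x.
- charger: Grey charging dock fixed to the bar. Origin: centre of underside; +x: the way the battery slides in, z up. Bed top 18 mm up, x -115 to 100, y +-50. Latched battery: origin at x 9 to 10, y 0, z 18. Black block with end stop, spring pusher and red button: x 47 to 85, y +-24, 60 mm tall. The pusher drives the battery out with 6 N when home, 4 N after 14 mm, where its travel ends; it is damped.
- charger_mouth (a point): Bed top at the open end of the charger's T rail (charger x -115). In the charger's frame: walls 48 mm apart from x -35 to 45, flaring to 76 apart at x -105, 31 mm above the bar; lips over the flange x -20 to 40, 38 mm apart, undersides 9 mm over the bed, ends turned up over x -33 to -20 (to 38 mm above the bar). The battery can be lifted off once its origin is at x below -70.
- charger_button (a point): Centre of the top of the charger's red catch button, 24 mm across, 10 mm proud of the block, 70 mm above the bar, at x 66 in the charger's frame. Pressed straight down.
- charger_catch (a joint): Charger's catch, red button and nib in one: 0 up, 0.008 m fully down. Spring 2 N at 0, 6 N fully down; rubbing on the battery adds up to about 8 N. Held 6 to 7 mm down it frees the battery, which springs about 14 mm towards the charger's -x and stays there when the button is let go.
- lamp: Lamp base of dark wood, fixed to the bar. Origin: centre of underside of its rail bed; +x: the way the battery slides in, z up. Bed and rail (brass) measure the same as the charger's in the same frame. The base runs on to y = 165 mm (x -15 to 85) and carries an amber glass light 68 mm wide, 155 mm tall at x 40, y 125. More than 40 N of push on lamp or charger damages them.
- lamp_mouth (a point): Bed top at the open end of the lamp's rail (lamp x -115, y 0, z 18 mm). The rail is the same as the charger's: the bed before the lips (x below -34) is open above, so the battery can be set down flat there (origin x -80) and then slid along +x. From battery origin x about -35 to -15 on, the nib is pressed down; it resists with 2 to 8 N.
- lamp_seat (a point): Nominal place of the clicked battery's origin: lamp x 10, y 0, z 18 mm. The lamp's black block (stop, pusher, catch) is adjustable and not measured: up to 10 mm nearer or farther, so the click comes at lamp x 0 to 20, the hard stop about 2 mm after it: feel for it. The pusher adds 4 to 6 N over the last 14 mm; the stop is rigid. Let go before the click, the battery is pushed back.
- lamp_catch (a joint): Lamp's catch: red button 24 mm across on the black block, and nib: 0 up, 0.008 m fully down. The sliding battery presses it down 4 to 6 mm; it springs back to 0 at the click.
- tumbler1: Thick green glass tumbler, 74 mm wide, 100 mm tall, standing between the two docks; bystander. Origin: centre of its underside.
- tumbler2: Second such tumbler, at the left; bystander.
- tumbler3: Third such tumbler, at the right; bystander.
- shaker: Stainless shaker with cap, 88 mm wide, 220 mm tall, at the right; bystander. Origin: centre of its underside.
- siphon: Chrome soda siphon, 94 mm wide, 290 mm tall, at the left; bystander. Origin: centre of its underside.
- coasters: Stack of round wooden coasters, 92 mm wide, 48 mm tall, near the robot in the middle; bystander. Origin: centre of its underside.
Mind the look-alikes: they are no part of the job. Of the things like the battery, leave any that is brown; of the rest the smaller one is meant.

How it is judged (in metres and radians):
On the way, in this order (a step that is already met when the one before it is completed fails the run):
1. the charger's catch button is pressed and the battery springs loose (value of joint charger_catch above 0.003 m and x of battery in the frame of charger below 0.003 m), for 0.1 s.
2. the battery is drawn off the charger (distance between battery and charger above 0.1 m), for 0.1 s.
3. the battery slides along the lamp's rail over the catch (value of joint lamp_catch above 0.003 m and x of battery in the frame of lamp between -0.035 and 0.023 m and distance between battery and lamp below 0.05 m), for 0.1 s.
At the end, for the whole second after the job is handed in: The battery sits on the lamp's rail past the click: origin -4 to 25 mm along the lamp's x, within 4 mm across, flat on the bed (15 to 22 mm up), tilted under 0.06 rad and within 0.08 rad of the rail's direction; the lamp's catch is up (under 1.5 mm), and the battery is at rest and released (value of joint lamp_catch below 0.0015 m and x of battery in the frame of lamp between -0.004 and 0.025 m and y of battery in the frame of lamp between -0.004 and 0.004 m and z of battery in the frame of lamp between 0.015 and 0.022 m and angle between battery's own z axis and vertical below 0.06 rad and angle between the x axis of battery and the x axis of lamp, either way round below 0.08 rad and linear speed of battery below 0.02 m/s); the robot touches nothing.
It fails at once if more than 40 N between the battery and the lamp or the charger (contact force between battery and lamp above 40 N or contact force between battery and charger above 40 N).
It fails at once if the robot presses on the charger or the lamp with more than 40 N (contact force between any of the arm, the fingers and charger above 40 N or contact force between any of the arm, the fingers and lamp above 40 N).
It fails at once if a bystander is moved by more than 25 mm or tipped (distance of any of tumbler1, tumbler2, tumbler3, shaker, siphon, coasters from where it was at the start of the episode above 0.025 m or angle between any of tumbler1, tumbler2, tumbler3, shaker, siphon, coasters's own z axis and vertical above 0.3 rad).
It also fails if it takes over 72 s, if anything falls off the work surface, if the arm or the gripper's body presses on something with over 40 N, if the wrist force passes 120 N, or if a joint passes its speed limit or range.

## Working session

There is one attempt and no reset: what is moved stays moved. The work goes in short steps, Python scripts to look and compute and a shell command to move; the robot and the scene stay as the last step left them, time stands still between calls to the robot, and variables do not carry over. Pictures are saved under pics/ and viewed, at most 10 in all, crops included, and the job is handed in when it is done.

```bash
mkdir -p pics
python3 - <<'E'
from bench import r,cams
import cv2
for n in("top","side"):
    d=cams.grab_frame(n);cv2.imwrite(f"pics/{n}0.png",d["frame"][:,:,::-1]);print(n,d["mtx"],d["camera_from_world"],d.keys())
print(r.observe())
E
```

```text
top [[498.72291978   0.         317.80681802]
 [  0.         498.72291978 206.83047586]
 [  0.           0.           1.        ]] [[ 1.15558438e-02 -9.99932997e-01 -6.80679895e-04  5.15789981e-03]
 [ 9.86729866e-01  1.12929982e-02  1.61977284e-01 -5.66597866e-01]
 [-1.61958744e-01 -2.54343137e-03  9.86794252e-01 -1.57699748e+00]
 [ 0.00000000e+00  0.00000000e+00  0.00000000e+00  1.00000000e+00]] dict_keys(['frame', 'mtx', 'camera_from_world'])
side [[369.80554673   0.         323.02851627]
 [  0.         369.80554673 196.31961589]
 [  0.           0.           1.        ]] [[-0.78888925 -0.61452653  0.00329887  0.44260507]
 [ 0.47183903 -0.60225958  0.64393426 -0.30685737]
 [-0.39372791  0.50954935  0.76507372 -0.97489368]
 [ 0.          0.          0.          1.        ]] dict_keys(['frame', 'mtx', 'camera_from_world'])
{'time_s': 0.1, 'q': array([-8.05062643e+01,  2.05924947e+01,  8.65942582e+01,  8.91312298e-04,
        7.29099535e+01, -6.59641772e+00]), 'dq': array([-0.09437031, -0.0333621 , -0.14158486,  0.17073125, -0.02137205,
       -0.04553392]), 'joint_torque': array([-4.74449116e-04, -5.28652453e+01, -2.79349136e+01, -2.07317903e-04,
        5.06900746e-03, -8.13916774e-07]), 'tool_pos': array([ 0.16616512, -0.57586899,  0.22924153]), 'eef_rot': array([-1.79904032e+02, -1.19550229e-02,  1.60898808e+01]), 'force': array([-0.67770869, -0.15479731,  0.23652504]), 'wrist_torque': array([-0.0375925 , -0.01582945,  0.0309839 ]), 'grasp_force': 0.0, 'width': 0.9990222234153351}
```

View pics/top0.png

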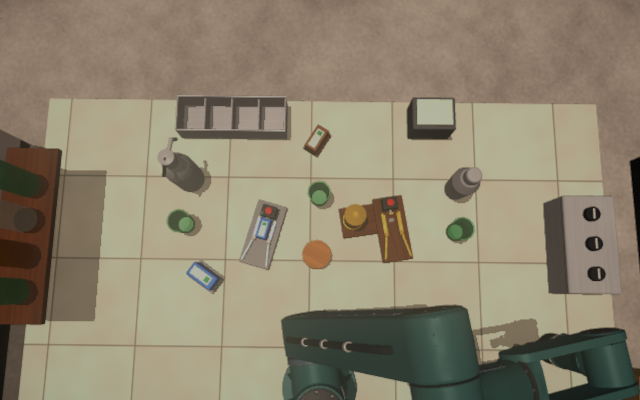

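View pics/side0.png

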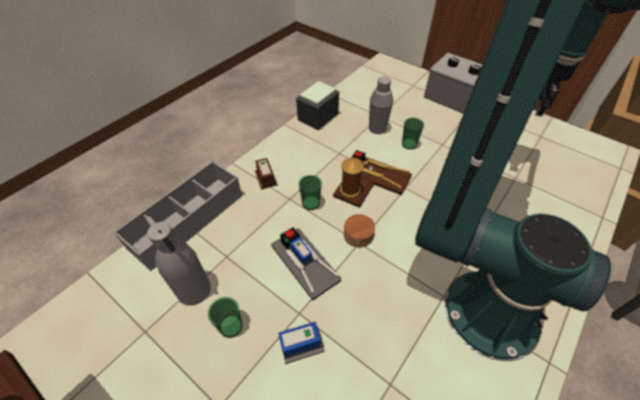

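The top view shows three battery-like things: a brown one at (317,140), a blue one in the charger at (264,229), and a larger loose blue one at (203,277). I choose the blue one in the dock, as it is the smaller one and latched. The lamp rail is at about (393,228). I'll check this in a close crop.

Run:
```python
import cv2
a=cv2.imread("pics/top0.png")
c=cv2.resize(a[192:274,232:422],None,fx=4.2,fy=4.2,interpolation=cv2.INTER_CUBIC)
for i in range(0,190,10): cv2.putText(c,str(232+i) if i%20==0 else "",(int(i*4.2),10),0,.35,(0,0,0),1);cv2.line(c,(int(i*4.2),12),(int(i*4.2),18),(0,0,0),1)
for i in range(0,82,10): cv2.putText(c,str(192+i),(0,int(i*4.2)+4),0,.35,(0,0,0),1)
cv2.imwrite("pics/crop0.png",c)
b=cv2.imread("pics/side0.png")
```

```text
(no output)
```

View pics/crop0.png

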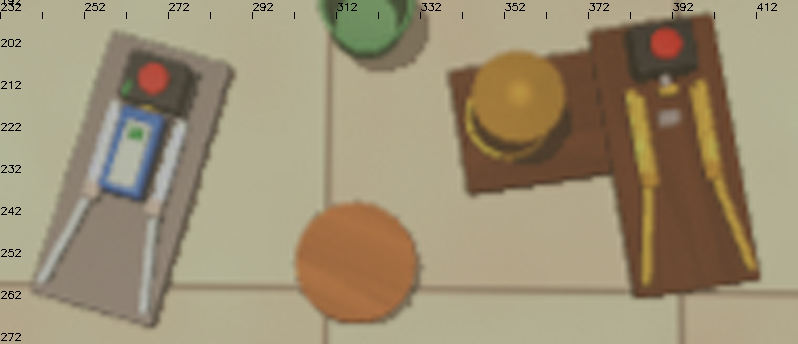

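```bash
cat > h.py <<'E'
import numpy as np
from bench import r,cams
from scipy.optimize import least_squares
def cam(n):
    d=cams.grab_frame(n);return d["mtx"],d["camera_from_world"],d["frame"]
def proj(K,T,P):
    p=np.atleast_2d(P)@T[:3,:3].T+T[:3,3];p=p*[1,-1,-1];q=p@K.T;return q[:,:2]/q[:,2:]
def place(s,P):
    c,n=np.cos(s[2]),np.sin(s[2]);P=np.atleast_2d(P)
    return np.c_[s[0]+c*P[:,0]-n*P[:,1],s[1]+n*P[:,0]+c*P[:,1],P[:,2]]
def fit(K,T,P,px,s0):
    f=lambda s:(proj(K,T,place(s,P))-px).ravel()
    o=least_squares(f,s0,loss="soft_l1");return o.x,o.fun.reshape(-1,2)
def unproj(K,T,px,z):
    f=lambda s:(proj(K,T,[[s[0],s[1],z]])-px).ravel();return least_squares(f,[.5,0]).x
E
cat > fit.py <<'E'
from h import *
import cv2
P=np.array([[.1,.05,.018],[.1,-.05,.018],[-.115,.05,.018],[-.115,-.05,.018],[.066,0,.070]])
o=lambda L:np.array(L)/4.2+[232,192]-0.38
K,T,_=cam("top");Ks,Ts,fs=cam("side")
v=fs[:,:,::-1].copy();v=cv2.resize(v,None,fx=3,fy=3,interpolation=cv2.INTER_CUBIC)
for n,L,s0 in(("ch",[[113,32],[232,67],[32,292],[153,327],[153,76]],[.5,.15,0]),("lamp",[[590,30],[711,14],[634,298],[760,280],[666,42]],[.5,-.2,0])):
    s,e=fit(K,T,P,o(L),s0);print(n,s,np.degrees(s[2]),"\n",e.round(2))
    for p in proj(Ks,Ts,place(s,P)):cv2.drawMarker(v,tuple(int(round(3*t+1)) for t in p),(0,255,255),0,9,1)
cv2.imwrite("pics/side1.png",v[420:920,680:1300])
for n,px,z in(("t1",(319,188),.1),("coast",(317,251),.048),("t2",(181,220),.1),("siphon",(168,150),.29),("lampglass",(354.5,215),.155)):print(n,unproj(K,T,px,z))
E
python3 fit.py
```

```text
ch [ 0.48628139  0.18795207 -0.26858917] -15.389025859610873 
 [[-0.21 -0.46]
 [ 0.31 -0.58]
 [-0.42  0.13]
 [ 0.17  0.35]
 [ 0.13  0.46]]
lamp [ 0.51075399 -0.23163175  0.15827974] 9.068760836188467 
 [[-0.52 -0.39]
 [ 0.35 -0.91]
 [-0.18  0.16]
 [ 0.1  -0.06]
 [ 0.21  1.93]]
t1 [0.61810501 0.00845673]
coast [0.42275172 0.01259673]
t2 [0.51096482 0.43955528]
siphon [0.68362754 0.434219  ]
lampglass [ 0.52486917 -0.09989768]
```

View pics/side1.png

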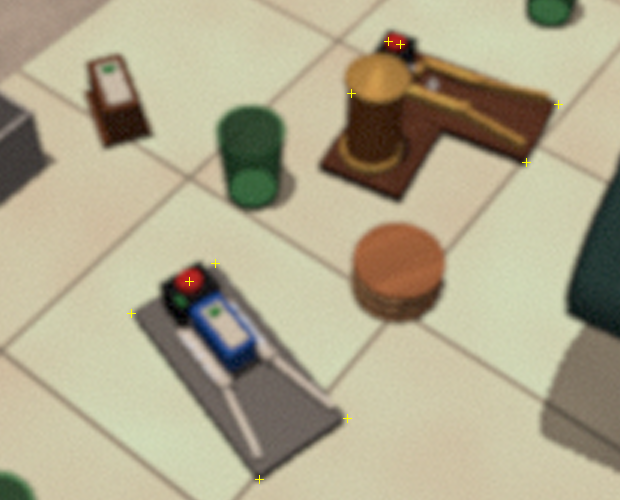

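The battery in the charger is the small blue one, and the fits from the top view line up in the side view too: button at crop (189,281), bed corners on the drawn marks. The charger is at (0.486, 0.188, -15.4°) and the lamp at (0.511, -0.232, 9.1°). The lamp glass agrees with its given place. The lamp's block looks about 6 mm farther out than nominal. Next, moving over the charger's button with the jaws shut.

```bash
python3 -m inch '{"jaw":[0,0,0,0,0,0,0,0],"delta_pos":[[0.8,1.5,0.5],[2.3,4.5,0.5],[3.9,7.6,0.5],[5.5,10.7,0.5],[7.1,13.8,0.5],[8.7,16.9,0.5],[10.3,20,0.5],[11.9,23.1,0.5]],"turn":[-0.05,-0.12,-0.19,-0.26,-0.33,-0.4,-0.47,-0.549]}' 30
python3 -m inch '{"jaw":[0,0,0,0,0,0,0,0],"delta_pos":[[1.7,3.3,0],[3.4,6.6,0],[5.1,9.9,0],[6.8,13.2,0],[8.5,16.5,0],[10.2,19.8,0],[11.9,23.1,0],[13.6,26.4,0]],"turn":[0,0,0,0,0,0,0,0]}'
python3 -m inch '{"jaw":[0,0,0,0,0,0,0,0],"delta_pos":[[1.7,3.3,0],[3.4,6.6,0],[5.1,9.9,0],[6.8,13.2,0],[8.5,16.5,0],[10.2,19.9,0],[11.9,23.2,0],[12.9,25.1,0]],"turn":[0,0,0,0,0,0,0,0]}'
python3 -m inch '{"jaw":[0,0,0,0,0,0,0,0],"delta_pos":[[0,0,-1.5],[0,0,-4.5],[0,0,-7.5],[0,0,-9.5],[0,0,-10.5],[0,0,-11],[0,0,-11],[0,0,-11]],"turn":[0,0,0,0,0,0,0,0]}'
```

```text
time_s: 0.87
tool_pos: [0.2856, -0.3438, 0.2349]
eef_rot: [-180.0, -0.0, -15.6]
force: [0.6, -1.1, -0.1]
width: 0.002
grasp_force: 0.0
time_s: 1.53
tool_pos: [0.4217, -0.0797, 0.2351]
eef_rot: [-180.0, -0.0, -15.4]
force: [0.2, -0.8, 0.2]
width: 0.0
grasp_force: 0.0
time_s: 2.2
tool_pos: [0.5517, 0.1731, 0.2349]
eef_rot: [-179.9, -0.0, -15.3]
force: [-0.1, -0.3, 0.6]
width: 0.002
grasp_force: 0.0
time_s: 2.87
tool_pos: [0.5511, 0.1696, 0.1258]
eef_rot: [-180.0, -0.1, -15.4]
force: [0.5, 0.3, 0.6]
width: -0.002
grasp_force: 0.0
```

Run:
```python
from h import *
import cv2
o=[]
for n,(u,w) in(("top",(205,180)),("side",(240,190))):
    K,T,f=cam(n);c=f[w:w+100,u:u+100,::-1];o.append(cv2.resize(c,None,fx=4,fy=4,interpolation=cv2.INTER_CUBIC))
cv2.imwrite("pics/press.png",np.hstack(o))
```

```text
(no output)
```

View pics/press.png

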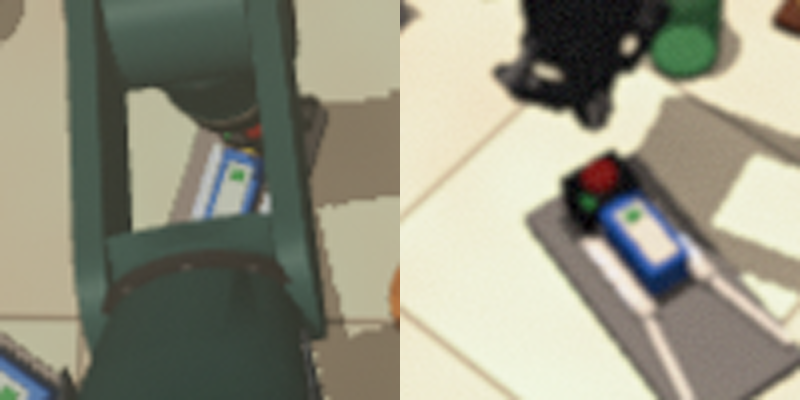

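The tips are directly over the button: side crop shows the fingertips at (595,120) and the button at (600,175). I'll press down gradually.

```bash
python3 -m inch '{"jaw":[0,0,0,0,0,0,0,0],"delta_pos":[[0,0,-1],[0,0,-2.5],[0,0,-3.2],[0,0,-3.4],[0,0,-3.6],[0,0,-3.8],[0,0,-3.8],[0,0,-3.8]],"turn":[0,0,0,0,0,0,0,0]}'
python3 -m inch '{"jaw":[0,0,0,0,0,0,0,0],"delta_pos":[[0,0,-0.1],[0,0,-0.1],[0,0,-0.2],[0,0,-0.2],[0,0,-0.2],[0,0,-0.2],[0,0,-0.2],[0,0,-0.2]],"turn":[0,0,0,0,0,0,0,0]}'
```

```text
time_s: 3.63
tool_pos: [0.5505, 0.1696, 0.0873]
eef_rot: [-180.0, -0.0, -15.4]
force: [0.6, -0.3, -0.7]
width: -0.001
grasp_force: 0.0
time_s: 4.3
tool_pos: [0.5503, 0.1695, 0.085]
eef_rot: [-180.0, -0.0, -15.4]
force: [-0.7, -0.1, 0.9]
width: -0.002
grasp_force: 0.0
```

```bash
for i in 1 2; do python3 -m inch '{"jaw":[0,0,0,0,0,0,0,0],"delta_pos":[[0,0,-0.05],[0,0,-0.1],[0,0,-0.15],[0,0,-0.2],[0,0,-0.2],[0,0,-0.2],[0,0,-0.2],[0,0,-0.2]],"turn":[0,0,0,0,0,0,0,0]}'; done
```

```text
time_s: 4.97
tool_pos: [0.5503, 0.1695, 0.083]
eef_rot: [-180.0, -0.0, -15.4]
force: [-0.0, -0.5, -0.1]
width: -0.002
grasp_force: 0.0
time_s: 5.63
tool_pos: [0.5503, 0.1695, 0.081]
eef_rot: [-180.0, -0.0, -15.4]
force: [0.5, -0.5, 0.2]
width: 0.002
grasp_force: 0.0
```

Run:
```python
from h import *
import cv2
K,T,f=cam("side");c=f[190:270,250:350,::-1]
cv2.imwrite("pics/press2.png",cv2.resize(c,None,fx=6,fy=6,interpolation=cv2.INTER_CUBIC)); print(r.nose_length,r.observe()["force"])
print(proj(K,T,[r.observe()["tool_pos"]])-[250,190])
```

```text
0.019 [ 0.05452294  0.29153057 -0.76028491]
[[39.20325442 40.76087478]]
```

View pics/press2.png

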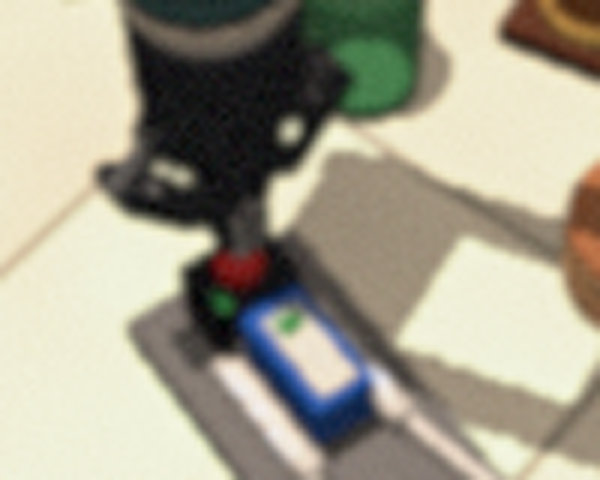

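The fingertips seem to be just over the button with no force yet, so I'll keep going down gently.

```bash
for i in 1 2; do python3 -m inch '{"jaw":[0,0,0,0,0,0,0,0],"delta_pos":[[0,0,-0.05],[0,0,-0.1],[0,0,-0.15],[0,0,-0.2],[0,0,-0.2],[0,0,-0.2],[0,0,-0.2],[0,0,-0.2]],"turn":[0,0,0,0,0,0,0,0]}' | egrep 'pos|force'; done
```

```text
tool_pos: [0.5503, 0.1695, 0.079]
force: [-0.4, -0.9, -0.4]
grasp_force: 0.0
tool_pos: [0.5503, 0.1695, 0.077]
force: [0.1, -0.2, 0.1]
grasp_force: 0.0
```

Run:
```python
from h import *
import cv2
K,T,f=cam("side");b=cv2.imread("pics/side0.png")
o=[]
for im in(b,f[:,:,::-1]):
    c=im[220:270,275:325].astype(int);m=(c[:,:,0]>c[:,:,2]+50);y,x=np.nonzero(m);print(m.sum(),x.mean(),y.mean())
    c=im[190:260,255:325];o.append(cv2.resize(c,None,fx=5,fy=5,interpolation=cv2.INTER_CUBIC))
cv2.imwrite("pics/press3.png",np.hstack(o));print(r.observe()["joint_torque"],r.observe()["wrist_torque"])
```

```text
117 23.675213675213676 29.641025641025642
151 24.874172185430464 31.218543046357617
[-2.21066598e-04 -5.43320274e+01 -2.03134900e+01  5.32241411e-04
  8.19788111e-04 -3.11659754e-06] [0.0103454  0.05395465 0.00734039]
```

View pics/press3.png

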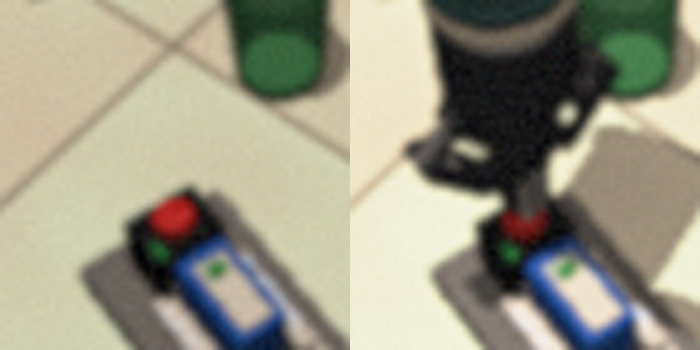

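```bash
for i in 1 2; do python3 -m inch '{"jaw":[0,0,0,0,0,0,0,0],"delta_pos":[[0,0,-0.05],[0,0,-0.1],[0,0,-0.15],[0,0,-0.2],[0,0,-0.2],[0,0,-0.2],[0,0,-0.2],[0,0,-0.2]],"turn":[0,0,0,0,0,0,0,0]}' | egrep 'pos|force'; done
```

```text
tool_pos: [0.5503, 0.1695, 0.075]
force: [-0.7, 0.2, -0.3]
grasp_force: 0.0
tool_pos: [0.5503, 0.1695, 0.073]
force: [0.7, -0.1, 0.4]
grasp_force: 0.0
```

```bash
for i in 1 2; do python3 -m inch '{"jaw":[0,0,0,0,0,0,0,0],"delta_pos":[[0,0,-0.05],[0,0,-0.1],[0,0,-0.15],[0,0,-0.2],[0,0,-0.2],[0,0,-0.2],[0,0,-0.2],[0,0,-0.2]],"turn":[0,0,0,0,0,0,0,0]}' | egrep 'pos|force'; done
python3 - <<'E'
from h import *
import cv2
K,T,f=cam("side")
c=f[200:260,260:330,::-1];c=cv2.resize(c,None,fx=8,fy=8,interpolation=cv2.INTER_CUBIC)
p=r.observe()["tool_pos"]
for dz in(0,-.019):
    q=proj(K,T,[p+[0,0,dz]])[0];cv2.drawMarker(c,(int((q[0]-260+.5)*8),int((q[1]-200+.5)*8)),(0,255,255),0,12,1)
cv2.imwrite("pics/press4.png",c)
E
```

```text
tool_pos: [0.5503, 0.1695, 0.071]
force: [1.2, 0.8, 0.2]
grasp_force: 0.0
tool_pos: [0.5502, 0.1695, 0.069]
force: [0.2, -0.0, -0.8]
grasp_force: 0.0
```

View pics/press4.png

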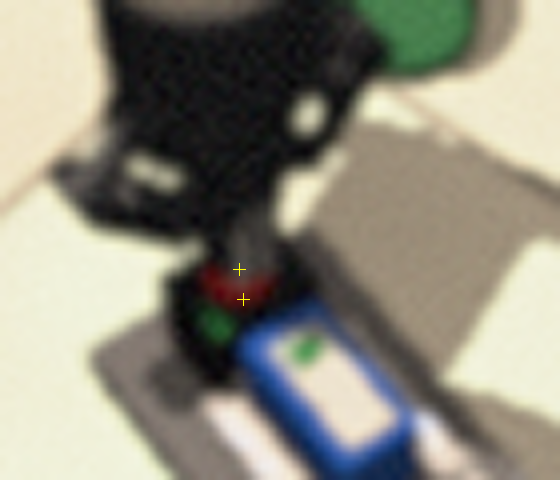

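The tip appears to be only just touching the button: tip at crop (250,280), red still showing around it. I'll keep feeling downwards.

```bash
for i in 1 2; do python3 -m inch '{"jaw":[0,0,0,0,0,0,0,0],"delta_pos":[[0,0,-0.05],[0,0,-0.1],[0,0,-0.1],[0,0,-0.15],[0,0,-0.15],[0,0,-0.2],[0,0,-0.2],[0,0,-0.2]],"turn":[0,0,0,0,0,0,0,0]}' | egrep 'pos|force: \['; done; python3 -c "
from bench import r
print(r.observe()['force'],r.observe()['q'],r.observe()['width'])"
```

```text
tool_pos: [0.5504, 0.1695, 0.067]
force: [-0.1, -1.3, 3.2]
tool_pos: [0.5504, 0.1695, 0.065]
force: [-0.3, -1.1, 3.3]
[-0.33138554 -1.10967318  3.29418912] [1.02462516e+01 2.97129934e+01 9.89051181e+01 6.13881539e-03
 5.13690474e+01 1.15610767e+02] 0.00024579401563598336
```

Contact came at TCP z of about 0.068, with a spring-like 3 N. Pressing on to about 6.5 mm.

```bash
for i in 1 2; do python3 -m inch '{"jaw":[0,0,0,0,0,0,0,0],"delta_pos":[[0,0,-0.05],[0,0,-0.1],[0,0,-0.1],[0,0,-0.15],[0,0,-0.15],[0,0,-0.15],[0,0,-0.15],[0,0,-0.15]],"turn":[0,0,0,0,0,0,0,0]}' | egrep 'pos|force: \['; done
cat > blue.py <<'E'
from h import *
import cv2
for n,(a,b,c,d) in(("side",(215,285,270,345)),):
    K,T,f=cam(n);b0=cv2.imread(f"pics/{n}0.png")
    for im in(b0,f[:,:,::-1]):
        g=im[a:b,c:d].astype(int);m=(g[:,:,0]>g[:,:,2]+40)&(g[:,:,0]>60);y,x=np.nonzero(m);print(n,m.sum(),x.mean()+c,y.mean()+a,y.max()+a,x.max()+c,y.min()+a)
print(r.observe()["force"],r.observe()["time_s"])
E
python3 blue.py
```

```text
tool_pos: [0.5504, 0.1695, 0.0635]
force: [-0.3, -0.9, 3.4]
tool_pos: [0.5504, 0.1695, 0.062]
force: [0.6, -0.7, 4.3]
side 158 299.63291139240505 249.70886075949366 261 311 237
side 192 303.8020833333333 255.19270833333334 266 314 242
[ 1.10430813 -1.00743559  5.29907884] 12.5
```

The battery sprung loose: the blue blob moved by (4,5.5) px, about 14 mm, with the button held down. Now I'll rise, open, and go over the battery at charger x of about -6.

```bash
python3 -m inch '{"jaw":[0,0,0,0,0.5,1,1,1],"delta_pos":[[0,0,1],[0,0,3],[0,0,6],[-1,0.3,7],[-3,0.9,7],[-5,1.4,7],[-6.5,1.85,7],[-7,2,7]],"turn":[0,0,0,0,0,0,0,0]}' 20
python3 -m inch '{"jaw":[1,1,1,1,1,1,1,1],"delta_pos":[[0,0,-1],[0,0,-2.5],[0,0,-3.5],[0,0,-4],[0,0,-4],[0,0,-4],[0,0,-4],[0,0,-4]],"turn":[0,0,0,0,0,0,0,0]}'
python3 blue.py;python3 - <<'E'
from h import *
import cv2
o=[]
for n,(u,w) in(("top",(220,180)),("side",(260,190))):
    K,T,f=cam(n);c=f[w:w+90,u:u+90,::-1];c=cv2.resize(c,None,fx=4.4,fy=4.4,interpolation=cv2.INTER_CUBIC)
    B=place([.4863,.18795,-.2686],[[-.0395,.017,.065],[.0265,.017,.065],[.0265,-.017,.065],[-.0395,-.017,.065]])
    for q in proj(K,T,np.vstack([B,r.observe()["tool_pos"]])):cv2.drawMarker(c,(int((q[0]-u+.5)*4.4),int((q[1]-w+.5)*4.4)),(0,255,255),0,8,1)
    o.append(c)
cv2.imwrite("pics/over.png",np.hstack(o))
E
```

```text
time_s: 13.17
tool_pos: [0.4759, 0.1897, 0.1315]
eef_rot: [179.9, 0.2, -15.3]
force: [-1.0, 0.5, -0.5]
width: 0.564
grasp_force: 0.0
time_s: 13.83
tool_pos: [0.4809, 0.1896, 0.0924]
eef_rot: [-180.0, -0.1, -15.4]
force: [0.3, 0.4, 0.0]
width: 0.998
grasp_force: 0.0
side 158 299.63291139240505 249.70886075949366 261 311 237
side 155 303.2516129032258 255.8709677419355 266 314 242
[-0.17403156 -0.04176309 -0.09025351] 13.8833
```

View pics/over.png

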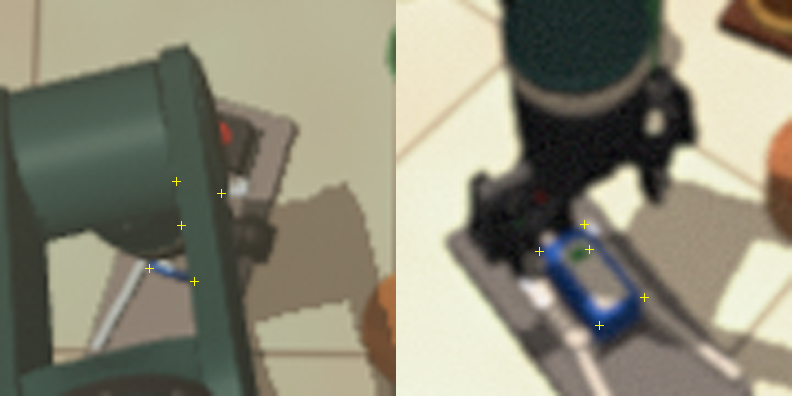

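The top view shows the battery's rear end at (150–195, 268–282), on the predicted marks. The side view shows the open tips at (530,270) and (655,195) straddling the battery, about 15 mm above the nominal TCP height. So I descend to TCP z 0.036 and close gently.

```bash
python3 -m inch '{"jaw":[1,1,1,1,1,1,1,1],"delta_pos":[[0,0,-1],[0,0,-2.5],[0,0,-4],[0,0,-5],[0,0,-5.4],[0,0,-5.6],[0,0,-5.6],[0,0,-5.6]],"turn":[0,0,0,0,0,0,0,0]}' 20
python3 -m inch '{"jaw":[0.8,0.7,0.6,0.55,0.5,0.45,0.4,0.35],"delta_pos":[[0,0,0],[0,0,0],[0,0,0],[0,0,0],[0,0,0],[0,0,0],[0,0,0],[0,0,0]],"turn":[0,0,0,0,0,0,0,0]}' 20
```

```text
time_s: 14.65
tool_pos: [0.4806, 0.1896, 0.0363]
eef_rot: [-180.0, -0.0, -15.4]
force: [-0.4, 0.2, 0.7]
width: 1.0
grasp_force: 0.0
time_s: 15.32
tool_pos: [0.4803, 0.1896, 0.0361]
eef_rot: [-180.0, -0.0, -15.4]
force: [-0.1, 0.5, 2.2]
width: 0.398
grasp_force: 20.3
```

The grip came out clean: 0.398 opening is 34 mm, at 20 N with no side force. Drawing the battery out along the charger's -x.

```bash
python3 -m inch '{"jaw":[0.3,0.3,0.3,0.3,0.3,0.3,0.3,0.3],"delta_pos":[[0,0,0],[0,0,0],[-0.4,0.1,0],[-1,0.3,0],[-1.6,0.45,0],[-2.2,0.6,0],[-2.8,0.77,0],[-3,0.83,0]],"turn":[0,0,0,0,0,0,0,0]}' 40
python3 -m inch '{"jaw":[0.3,0.3,0.3,0.3,0.3,0.3,0.3,0.3],"delta_pos":[[-0.5,0.14,0],[-1.1,0.3,0],[-1.7,0.47,0],[-2.3,0.63,0],[-2.9,0.8,0],[-3.5,0.96,0],[-4.1,1.13,0],[-4.6,1.27,0]],"turn":[0,0,0,0,0,0,0,0]}'
python3 blue.py
```

```text
time_s: 15.98
tool_pos: [0.4486, 0.198, 0.036]
eef_rot: [180.0, 0.1, -15.3]
force: [1.4, -0.4, 3.5]
width: 0.39
grasp_force: 44.1
time_s: 16.65
tool_pos: [0.4033, 0.2107, 0.036]
eef_rot: [180.0, 0.0, -15.4]
force: [1.0, -0.6, 2.5]
width: 0.388
grasp_force: 43.9
side 158 299.63291139240505 249.70886075949366 261 311 237
side 79 326.36708860759495 280.0379746835443 284 333 267
[-0.19073094  0.61848654  6.42373778] 16.7
```

```bash
python3 -m inch '{"jaw":[0.3,0.3,0.3,0.3,0.3,0.3,0.3,0.3],"delta_pos":[[0,0,0.3],[0,0,1],[0,0,2.2],[0,0,3.8],[0,0,5.6],[0,0,7.4],[0,0,8.8],[0,0,9.5]],"turn":[0,0,0,0,0,0,0,0]}'
python3 -m inch '{"jaw":[0.3,0.3,0.3,0.3,0.3,0.3,0.3,0.3],"delta_pos":[[0.1,-0.8,0],[0.2,-2.4,0],[0.4,-5.2,0],[0.6,-8.2,0],[0.8,-11.2,0],[1,-14.4,0],[1.2,-17.6,0],[1.3,-20.8,0]],"turn":[0.02,0.06,0.1,0.14,0.18,0.22,0.26,0.3]}'
python3 -m inch '{"jaw":[0.3,0.3,0.3,0.3,0.3,0.3,0.3,0.3],"delta_pos":[[0.1,-3.2,0],[0.3,-6.4,0],[0.5,-9.6,0],[0.7,-12.8,0],[0.9,-16,0],[1.1,-19.2,0],[1.2,-22.4,0],[1.3,-24.7,0]],"turn":[0.04,0.08,0.11,0.127,0.127,0.127,0.127,0.127]}'
```

```text
time_s: 17.37
tool_pos: [0.405, 0.2106, 0.1327]
eef_rot: [-179.9, -0.1, -15.4]
force: [-0.7, -0.4, -0.8]
width: 0.391
grasp_force: 43.3
time_s: 18.03
tool_pos: [0.4168, 0.0011, 0.1308]
eef_rot: [-180.0, 0.0, 1.9]
force: [0.6, 0.2, -1.9]
width: 0.391
grasp_force: 43.2
time_s: 18.7
tool_pos: [0.4301, -0.2473, 0.1307]
eef_rot: [180.0, 0.0, 9.0]
force: [0.8, 0.5, -2.1]
width: 0.39
grasp_force: 43.2
```

```bash
python3 -m inch '{"jaw":[0.3,0.3,0.3,0.3,0.3,0.3,0.3,0.3],"delta_pos":[[0,0,-0.5],[0,0,-1.8],[0,0,-3.5],[0,0,-5.2],[0,0,-6.8],[0,0,-7.7],[0,0,-8],[0,0,-8]],"turn":[0,0,0,0,0,0,0,0]}'
python3 - <<'E'
from h import *
import cv2
o=[]
p=r.observe()["tool_pos"];print(p)
for n,(u,w) in(("top",(350,180)),("side",(340,130))):
    K,T,f=cam(n);c=f[w:w+95,u:u+95,::-1];c=cv2.resize(c,None,fx=4.2,fy=4.2,interpolation=cv2.INTER_CUBIC)
    z=.018+(p[2]-.036)
    B=place([p[0]+.0017*.9875,p[1]+.0003,np.radians(9.07)],[[-.035,.017,z+.047],[.031,.017,z+.047],[.031,-.017,z+.047],[-.035,-.017,z+.047],[-.035,.023,z],[-.035,-.023,z]])
    L=place([.5108,-.2316,np.radians(9.07)],[[-.105,.038,.031],[-.105,-.038,.031],[-.115,.05,.018],[-.115,-.05,.018]])
    for k,Q in(((0,255,255),B),((255,0,255),L)):
        for q in proj(K,T,Q):cv2.drawMarker(c,(int((q[0]-u+.5)*4.2),int((q[1]-w+.5)*4.2)),k,0,8,1)
    o.append(c)
cv2.imwrite("pics/lamp.png",np.hstack(o))
E
```

```text
time_s: 19.37
tool_pos: [0.4296, -0.2437, 0.0502]
eef_rot: [-179.9, 0.1, 9.1]
force: [-0.7, 0.9, -2.2]
width: 0.391
grasp_force: 43.2
[ 0.42959541 -0.24373273  0.05020971]
```

View pics/lamp.png

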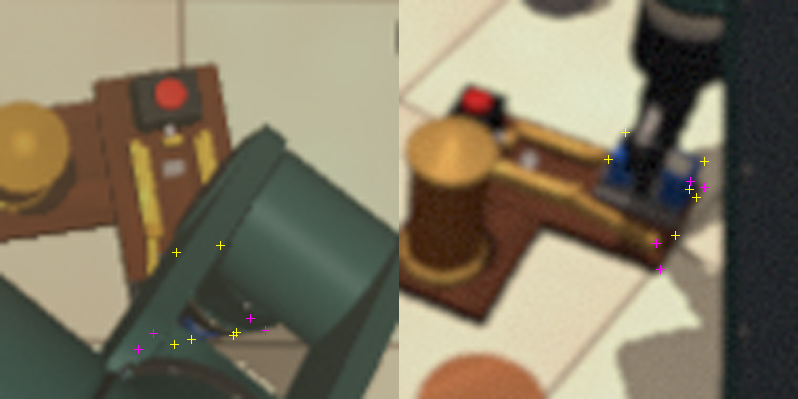

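The side view shows the battery level in the jaws over the lamp's entry, body at (615–690, 150–205), about on its predicted marks. The lips and catch nib lie ahead of it at (530,158). I'll lower it onto the bed.

```bash
python3 -m inch '{"jaw":[0.3,0.3,0.3,0.3,0.3,0.3,0.3,0.3],"delta_pos":[[0,0,-0.3],[0,0,-0.7],[0,0,-1],[0,0,-1.2],[0,0,-1.3],[0,0,-1.35],[0,0,-1.4],[0,0,-1.4]],"turn":[0,0,0,0,0,0,0,0]}'
python3 -c "
from bench import r
o=r.observe();print(o['force'],o['wrist_torque'],o['tool_pos'])"
```

```text
time_s: 20.13
tool_pos: [0.4303, -0.2445, 0.0369]
eef_rot: [-180.0, 0.0, 9.1]
force: [-0.5, -0.8, -2.5]
width: 0.389
grasp_force: 43.2
[-0.54279939 -0.79855518 -2.50142761] [-0.00618801  0.03543763  0.00278766] [ 0.43026268 -0.24447898  0.03691856]
```

```bash
for i in 1 2; do python3 -m inch '{"jaw":[0.3,0.3,0.3,0.3,0.3,0.3,0.3,0.3],"delta_pos":[[0,0,-0.02],[0,0,-0.03],[0,0,-0.04],[0,0,-0.05],[0,0,-0.05],[0,0,-0.05],[0,0,-0.05],[0,0,-0.05]],"turn":[0,0,0,0,0,0,0,0]}'|egrep "pos|force: \["; done
```

```text
tool_pos: [0.4303, -0.2445, 0.0365]
force: [0.0, 0.5, -2.1]
tool_pos: [0.4303, -0.2445, 0.0361]
force: [0.2, 1.0, 2.3]
```

```bash
python3 -m inch '{"jaw":[0.3,0.3,0.3,0.3,0.3,0.3,0.3,0.3],"delta_pos":[[0.2,0.03,0],[0.5,0.08,0],[0.8,0.13,0],[1.1,0.18,0],[1.4,0.22,0],[1.7,0.27,0],[1.9,0.3,0],[2,0.32,0]],"turn":[0,0,0,0,0,0,0,0]}'|egrep "pos|rot|force: \["
python3 -m inch '{"jaw":[0.3,0.3,0.3,0.3,0.3,0.3,0.3,0.3],"delta_pos":[[0.2,0.03,0],[0.5,0.08,0],[0.8,0.13,0],[1.1,0.18,0],[1.3,0.21,0],[1.4,0.22,0],[1.5,0.24,0],[1.5,0.24,0]],"turn":[0,0,0,0,0,0,0,0]}'|egrep "pos|rot|force: \["
```

```text
tool_pos: [0.4515, -0.2423, 0.0362]
eef_rot: [179.9, -0.1, 9.1]
force: [-0.2, -6.1, 0.7]
tool_pos: [0.4664, -0.2398, 0.0361]
eef_rot: [179.9, -0.1, 9.1]
force: [0.0, -4.7, -0.0]
```

A side force of 5–6 N towards -y shows the rail lies about 1 mm farther to -y than I estimated. I'll shift by that and go on in small steps.

```bash
python3 -m inch '{"jaw":[0.3,0.3,0.3,0.3,0.3,0.3,0.3,0.3],"delta_pos":[[0,-0.1,0],[0,-0.1,0],[0.2,-0.07,0],[0.4,-0.04,0],[0.6,0,0],[0.8,0.03,0],[1,0.06,0],[1,0.06,0]],"turn":[0,0,0,0,0,0,0,0]}'|egrep "pos|rot|force: \["
python3 -c "
from bench import r
o=r.observe();print(o['force'],o['wrist_torque'],o['tool_pos'])"
```

```text
tool_pos: [0.4759, -0.2383, 0.0361]
eef_rot: [180.0, -0.0, 9.1]
force: [0.3, -3.3, 3.8]
[ 0.32166283 -3.31080703  3.75650372] [-0.72881803  0.10517269 -0.05031863] [ 0.47589471 -0.23833498  0.03606422]
```

```bash
for i in 1; do python3 -m inch '{"jaw":[0.3,0.3,0.3,0.3,0.3,0.3,0.3,0.3],"delta_pos":[[0,-0.05,0],[0.1,-0.03,0],[0.3,0,0],[0.5,0.03,0],[0.7,0.06,0],[0.9,0.09,0],[1,0.11,0],[1,0.11,0]],"turn":[0,0,0,0,0,0,0,0]}'|egrep "pos|rot|force: \["
python3 -m inch '{"jaw":[0.3,0.3,0.3,0.3,0.3,0.3,0.3,0.3],"delta_pos":[[0.1,0.02,0],[0.3,0.05,0],[0.5,0.08,0],[0.7,0.11,0],[0.9,0.14,0],[1,0.16,0],[1,0.16,0],[1,0.16,0]],"turn":[0,0,0,0,0,0,0,0]}'|egrep "pos|rot|force: \["
done
python3 -c "
from bench import r
o=r.observe();print(o['force'],o['wrist_torque'],o['tool_pos'])"
```

```text
tool_pos: [0.4851, -0.2369, 0.036]
eef_rot: [-180.0, 0.0, 9.1]
force: [-0.0, -1.7, 5.1]
tool_pos: [0.4948, -0.2352, 0.036]
eef_rot: [-180.0, 0.1, 9.1]
force: [-2.1, -2.2, 6.1]
[-2.07982014 -2.20855899  6.08187772] [-0.47234212  0.46080615  0.06637849] [ 0.49481038 -0.23524375  0.03596116]
```

```bash
cat > red.py <<'E'
from h import *
for n,(a,b,c,d) in(("side",(140,170,345,372)),("top",(192,212,380,402))):
    K,T,f=cam(n);g=f[a:b,c:d].astype(int);w=np.clip(g[:,:,0]-1.6*g[:,:,1:].max(2)-15,0,None);y,x=np.mgrid[a:b,c:d];print(n,w.sum(),(w*x).sum()/w.sum(),(w*y).sum()/w.sum())
o=r.observe();p=o["tool_pos"];t=.15828;print("x_lamp batt",(p[0]-.5108)*np.cos(t)+(p[1]+.2316)*np.sin(t)+.0017,"y",-(p[0]-.5108)*np.sin(t)+(p[1]+.2316)*np.cos(t),o["force"],o["time_s"])
E
python3 red.py
python3 -m inch '{"jaw":[0.3,0.3,0.3,0.3,0.3,0.3,0.3,0.3],"delta_pos":[[0.1,0.02,0],[0.2,0.03,0],[0.4,0.06,0],[0.5,0.08,0],[0.6,0.09,0],[0.7,0.11,0],[0.8,0.13,0],[0.8,0.13,0]],"turn":[0,0,0,0,0,0,0,0]}'|egrep "pos|rot|force: \["
python3 red.py
```

```text
side 2849.7999999999997 358.1213418485508 153.8794301354481
top 1642.3999999999999 389.18119824646857 201.3941792498782
x_lamp batt -0.014633303491935225 y -0.0010926591269342142 [-2.43270491 -3.16415804  6.53087035] 24.9
tool_pos: [0.5034, -0.2338, 0.036]
eef_rot: [-180.0, 0.0, 9.1]
force: [-0.6, -1.4, 5.4]
side 3020.6 358.081109713302 154.127060848838
top 728.9999999999999 388.18491083676275 200.86063100137173
x_lamp batt -0.006012243333732901 y -0.0010483788203318053 [-0.68667952 -1.80841895  5.52818668] 25.6667
```

```bash
for i in 1 2 3 4; do python3 -m inch '{"jaw":[0.3,0.3,0.3,0.3,0.3,0.3,0.3,0.3],"delta_pos":[[0.05,0.01,0],[0.1,0.02,0],[0.15,0.02,0],[0.2,0.03,0],[0.2,0.03,0],[0.2,0.03,0],[0.2,0.03,0],[0.2,0.03,0]],"turn":[0,0,0,0,0,0,0,0]}'|egrep "pos|force: \["; python3 red.py | egrep "side|batt"; done
```

```text
tool_pos: [0.5052, -0.2336, 0.036]
force: [-0.7, -1.3, 5.5]
side 3028.2 358.11089095832506 154.15851000594412
x_lamp batt -0.004159686258841948 y -0.001032387525982159 [-0.64464147 -1.28238427  5.4906116 ] 26.4333
tool_pos: [0.5072, -0.2332, 0.036]
force: [-1.4, -0.7, 6.5]
side 3012.2 358.08844034260676 154.1571608790917
x_lamp batt -0.002161955963178976 y -0.0010061316097386172 [-1.35908485 -1.73456227  5.87454126] 27.2
tool_pos: [0.5092, -0.2329, 0.036]
force: [-1.7, -1.2, 5.3]
side 3013.4 358.0874095705847 154.18636755823985
x_lamp batt -0.00013067750273880333 y -0.001027509223181258 [-0.69113744 -2.22629898  5.50065982] 27.9667
tool_pos: [0.5111, -0.2326, 0.036]
force: [-1.6, -1.0, 6.1]
side 3009.3999999999996 358.0947697215392 154.18355818435572
x_lamp batt 0.0018819111271044953 y -0.0010379754358548735 [-1.80730784 -1.45935907  5.64543063] 28.7333
```

```bash
for i in 1 2 3 4; do python3 -m inch '{"jaw":[0.3,0.3,0.3,0.3,0.3,0.3,0.3,0.3],"delta_pos":[[0.05,0.01,0],[0.1,0.02,0],[0.15,0.02,0],[0.2,0.03,0],[0.2,0.03,0],[0.2,0.03,0],[0.2,0.03,0],[0.2,0.03,0]],"turn":[0,0,0,0,0,0,0,0]}'|egrep "force: \["; python3 red.py | egrep "side|batt"; done
```

```text
force: [-4.1, -4.6, 7.7]
side 3003.4 358.1080109209562 154.2330691882533
x_lamp batt 0.0024871948881937944 y -0.0010083269206962297 [-4.41562542 -4.42836951  7.29240817] 29.5
force: [-6.3, -4.7, 8.9]
side 2987.0 358.105791764312 154.24104452628055
x_lamp batt 0.004199517216100572 y -0.000962889694793592 [-6.05315446 -4.09426235  7.16730691] 30.2667
force: [-5.9, -4.2, 8.3]
side 2962.2 358.10458443049083 154.2522449530754
x_lamp batt 0.006053195657641262 y -0.0009344516417165966 [-6.22745392 -3.92618698  8.07469171] 31.0333
force: [-5.7, -3.9, 8.2]
side 2964.5999999999995 358.10686095932004 154.28158942184444
x_lamp batt 0.008002669713621484 y -0.0009538382050960356 [-6.06932647 -4.00090483  8.60732941] 31.8red.py:3: RuntimeWarning: invalid value encountered in scalar divide
  K,T,f=cam(n);g=f[a:b,c:d].astype(int);w=np.clip(g[:,:,0]-1.6*g[:,:,1:].max(2)-15,0,None);y,x=np.mgrid[a:b,c:d];print(n,w.sum(),(w*x).sum()/w.sum(),(w*y).sum()/w.sum())
red.py:3: RuntimeWarning: invalid value encountered in scalar divide
  K,T,f=cam(n);g=f[a:b,c:d].astype(int);w=np.clip(g[:,:,0]-1.6*g[:,:,1:].max(2)-15,0,None);y,x=np.mgrid[a:b,c:d];print(n,w.sum(),(w*x).sum()/w.sum(),(w*y).sum()/w.sum())
red.py:3: RuntimeWarning: invalid value encountered in scalar divide
  K,T,f=cam(n);g=f[a:b,c:d].astype(int);w=np.clip(g[:,:,0]-1.6*g[:,:,1:].max(2)-15,0,None);y,x=np.mgrid[a:b,c:d];print(n,w.sum(),(w*x).sum()/w.sum(),(w*y).sum()/w.sum())
red.py:3: RuntimeWarning: invalid value encountered in scalar divide
  K,T,f=cam(n);g=f[a:b,c:d].astype(int);w=np.clip(g[:,:,0]-1.6*g[:,:,1:].max(2)-15,0,None);y,x=np.mgrid[a:b,c:d];print(n,w.sum(),(w*x).sum()/w.sum(),(w*y).sum()/w.sum())
```

The pusher was met at x of about 2.5 mm, so the click should come near 16 mm. Going on gently, with 1 mm steps near it.

```bash
for i in 1 2 ; do python3 -m inch '{"jaw":[0.3,0.3,0.3,0.3,0.3,0.3,0.3,0.3],"delta_pos":[[0.05,0.01,0],[0.1,0.02,0],[0.15,0.02,0],[0.2,0.03,0],[0.2,0.03,0],[0.2,0.03,0],[0.2,0.03,0],[0.2,0.03,0]],"turn":[0,0,0,0,0,0,0,0]}'|egrep "force: \["; python3 red.py 2>/dev/null| egrep "side|batt"; done
for i in 1 2 3 ; do python3 -m inch '{"jaw":[0.3,0.3,0.3,0.3,0.3,0.3,0.3,0.3],"delta_pos":[[0.03,0,0],[0.05,0.01,0],[0.08,0.01,0],[0.1,0.015,0],[0.1,0.015,0],[0.1,0.015,0],[0.1,0.015,0],[0.1,0.015,0]],"turn":[0,0,0,0,0,0,0,0]}'|egrep "force: \["; python3 red.py 2>/dev/null| egrep "side|batt"; done
```

```text
force: [-6.3, -4.7, 8.1]
side 2974.0 358.11398789509076 154.26139878950906
x_lamp batt 0.009869720994374517 y -0.0009334418147413381 [-6.5940445  -5.13852629  8.40114091] 32.5667
force: [-7.1, -5.1, 8.2]
side 2923.6 358.0658776850458 154.27035162128882
x_lamp batt 0.011740843377036675 y -0.0009125997369627706 [-7.4793682  -4.87546738  8.12307044] 33.3333
force: [-8.1, -4.6, 7.9]
side 2963.5999999999995 358.0858415440681 154.28269672020517
x_lamp batt 0.012652745548382442 y -0.0009307713503662958 [-7.92976008 -4.43660598  8.35520583] 34.1
force: [-7.3, -5.1, 9.4]
side 2989.0 358.08116426898624 154.28638340582134
x_lamp batt 0.013594846056556916 y -0.0008774852545925728 [-7.37720924 -3.77537212  8.35903216] 34.8667
force: [-6.8, -4.2, 8.3]
side 2956.3999999999996 358.07387363009065 154.28270869976998
x_lamp batt 0.014564800177061014 y -0.0009126111633867959 [-7.64080043 -4.56752894  9.45711641] 35.6333
```

```bash
for i in 1 2 3 ; do python3 -m inch '{"jaw":[0.3,0.3,0.3,0.3,0.3,0.3,0.3,0.3],"delta_pos":[[0.03,0,0],[0.05,0.01,0],[0.08,0.01,0],[0.1,0.015,0],[0.1,0.015,0],[0.1,0.015,0],[0.1,0.015,0],[0.1,0.015,0]],"turn":[0,0,0,0,0,0,0,0]}'|egrep "force: \["; python3 red.py 2>/dev/null| egrep "side|batt"; done
```

```text
force: [-3.7, -3.4, 4.6]
side 2810.6 358.09186650537254 153.7275314879385
x_lamp batt 0.016369584822297494 y -0.0008987260782037966 [-3.74544239 -3.03086078  5.87393945] 36.4
force: [-4.5, -5.1, 3.9]
side 2804.0 358.08708987161197 153.69001426533524
x_lamp batt 0.01683372919074633 y -0.0008960526880656032 [-6.54190367 -4.26999532  3.60517953] 37.1667
force: [-6.9, -5.4, 4.4]
side 2781.4 358.1272740346588 153.69224131732219
x_lamp batt 0.017380744794553198 y -0.0008645155356897583 [-6.76590726 -5.77660662  3.26423658] 37.9333
```

It has clicked: the catch button rose about 0.55 px, Fz fell from 8 to 4.5 N and Fx dropped. Now I'll let go and rise.

```bash
python3 -m inch '{"jaw":[0.42,0.45,0.5,0.6,0.75,0.85,0.85,0.85],"delta_pos":[[0,0,0],[0,0,0],[0,0,0],[0,0,0],[0,0,0],[0,0,0],[0,0,0],[0,0,0]],"turn":[0,0,0,0,0,0,0,0]}' 20
python3 -m inch '{"jaw":[0.85,0.85,0.85,0.85,0.85,0.85,0.85,0.85],"delta_pos":[[0,0,0.3],[0,0,1],[0,0,2.5],[0,0,4.5],[0,0,7],[0,0,10],[0,0,13],[0,0,15]],"turn":[0,0,0,0,0,0,0,0]}'
python3 -m inch '{"jaw":[0.85,0.85,0.85,0.85,0.85,0.85,0.85,0.85],"delta_pos":[[-0.3,-1,0],[-1,-4,1],[-2,-7.5,2],[-3,-11,2],[-4,-14.5,2],[-5,-18,2],[-6,-21,2],[-6.5,-22.5,2]],"turn":[0,0,0,0,0,0,0,0]}'
python3 red.py
python3 - <<'E'
from h import *
import cv2
K,T,f=cam("side");Kt,Tt,ft=cam("top")
cv2.imwrite("pics/end_side.png",f[:,:,::-1]);cv2.imwrite("pics/end_top.png",ft[:,:,::-1])
for n,g,(a,b,c,d),KK,TT in(("side",f,(130,200,340,420),K,T),("top",ft,(185,265,365,420),Kt,Tt)):
    h=g[a:b,c:d].astype(int);m=(h[:,:,2]>h[:,:,0]+40)&(h[:,:,2]>60);y,x=np.nonzero(m);print(n,m.sum(),x.mean()+c,y.mean()+a,proj(KK,TT,place([.511,-.2325,.1583],[[.014,0,.06]])))
    h=np.array(cv2.minAreaRect(np.c_[x,y].astype(np.float32))[2]);print(h)
E
```

```text
time_s: 38.6
tool_pos: [0.5293, -0.2303, 0.036]
eef_rot: [-180.0, -0.0, 9.1]
force: [0.3, 0.3, 0.8]
width: 0.854
grasp_force: 0.0
time_s: 39.27
tool_pos: [0.5302, -0.2309, 0.1896]
eef_rot: [179.9, -0.2, 9.1]
force: [1.0, -1.1, -0.2]
width: 0.847
grasp_force: 0.0
time_s: 39.93
tool_pos: [0.4623, -0.4594, 0.2056]
eef_rot: [179.9, 0.0, 9.0]
force: [0.9, -0.6, -0.8]
width: 0.847
grasp_force: 0.0
side 2596.6 358.0966648694446 153.69175075098207
top 2179.2 390.12656020557995 201.81158223201174
x_lamp batt -0.08145512260562884 y -0.21613449227114553 [ 0.31432233  0.62961378 -0.41324748] 40.0333
side 125 371.736 164.016 [[373.28992177 161.46099959]]
25.016895294189453
top 90 391.68888888888887 219.7888888888889 [[392.96663851 219.78549484]]
80.53767395019531
```

```bash
python3 -m inch '{"jaw":[0.85,0.85,0.85,0.85,0.85,0.85,0.85,0.85],"delta_pos":[[0,0,0],[0,0,0],[0,0,0],[0,0,0],[0,0,0],[0,0,0],[0,0,0],[0,0,0]],"turn":[0,0,0,0,0,0,0,0]}' | egrep "force"; python3 red.py; python3 -c "
from bench import job_done
print(job_done())"
```

```text
force: [-0.2, -0.3, 0.3]
grasp_force: 0.0
side 2602.3999999999996 358.0996772210268 153.69482016600065
top 2178.7999999999997 390.11823021846885 201.79502478428492
x_lamp batt -0.07953960871820268 y -0.21366107426321337 [ 0.33818316 -0.47298214 -0.4144697 ] 40.9
the job is handed in; nothing more can be done
None
```

The battery is clicked home on the lamp and released, and I handed the job in at about 41 s; the catch button is back up and the final images put the battery where expected, but no verdict came back.

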